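# Zero the pigment scale and weigh the jammed jar

## Task

First, with its pan empty, zero the bench scale by turning the tare knob until its pointer stands at the long zero mark, to within half of a small division. Then free the white jar that is jammed under the catch at the low end of the chute: slide it back up the chute until its lid is clear of the catch, lift it out, and set it down gently, upright on the middle of the scale's pan and let go, with the pointer still at zero. Leave the carton, the dropper bottle and the glass jar where they stand.

Things in the scene. Friction and masses are not known exactly. Their poses are not given: they have to be found in the camera images.
- scale: Grey bench scale, fixed, 320 x 165 mm, 55 mm high. Origin: centre of its underside. Its x axis runs from the white tare dial (144 mm across, flush in the top, centre at x -85 mm, y 0) to the steel pan (centre at x +78 mm, y 0). Dial marks stand 10 degrees apart; the long thick zero mark, with a small black diamond at its outer end, is on the dial's -x side
- tare_knob (a joint): Angle of the tare knob, rad: 0 when the pointer is at the zero mark; positive when the pointer has been turned counter-clockwise (seen from above) past it. Stops at -0.8 and 2.6. It stays where it is left and takes about 0.05 N m to turn. At the start it stands 0.6 to 1.9.
- knob_grip (a point): Point on the tare knob's vertical axis, 28 mm above the dial. Knob: black upright bar, 60 mm long, 14 mm thick, top 44 mm above the dial, on a 40 mm round hub whose top is 13 mm above the dial. The point turns with it: the bar lies along its x axis; a thin black pointer sticks out on the -x side to 54 mm from the axis, just above the dial. A white line on the bar marks that side
- pan: The scale's round flat steel pan, 130 mm across, 6 mm thick. It moves straight down on a spring, 0.6 N per mm, by at most 6 mm. Origin: centre of the pan's underside.
- pan_top (a point): Centre of the pan's upper face (about 89 mm above the table when empty).
- chute: Fixed feed chute, sheet steel on a plywood foot. Origin: on the table, under the floor's middle line. Its x axis is level and points the way the chute rises. Straight channel 66 mm wide inside, sides 12 mm high; floor slopes up 10 degrees towards +x, is 52 mm above the table at the origin, and runs from 100 mm down-slope to 180 mm up-slope of it. A 12 mm stop plate closes the low end
- catch (a point): Free end of the catch, middle of its underside: a flat steel tongue, 30 mm wide across the chute, 3 mm thick, carried by a 30 mm wide upright at the stop plate. It reaches 20 mm up-slope over the jar from there, 73 mm off the chute floor (measured square to the floor)
- jar: White closed jar, 58 mm diameter, 70 mm high (top 16 mm is the lid, 54 mm), 0.2 to 0.4 kg. Origin: its centre; z axis towards the lid. It starts in the chute, at most 5 mm from the stop plate, square to the sloping floor, its lid up to 18 mm under the catch; once 20 mm up the slope it is free. It stays where it is left in the chute. Grip it across the chute, at its middle or up to 8 mm above
- carton_mid (a point): Bystander: cardboard carton, 55 x 55 x 110 mm, standing loose. Point: its centre.
- dropper_mid (a point): Bystander: amber dropper bottle, 48 mm diameter, 115 mm high, standing loose. Point: half-way up.
- glassjar_mid (a point): Bystander: glass jar with a steel lid, 72 mm diameter, 95 mm high, standing loose. Point: half-way up.
There are look-alikes about, which are no part of the job. What is shaped like the jar but red is not meant.

How it is judged:
On the way, in this order (a step that is already met when the one before it is completed fails the run):
1. the pointer stands still at zero while the jar is still jammed in the chute (value of joint tare_knob between -0.09 and 0.09 rad and velocity of joint tare_knob between -0.1 and 0.1 rad/s and x of jar in the frame of chute below -0.062 m), for 0.3 s.
2. the jar has been slid back up the chute, in the channel, clear of the catch (x of jar in the frame of chute above -0.0605 m and z of jar in the frame of chute below 0.0971 m and y of jar in the frame of chute between -0.015 and 0.015 m), for 0.02 s.
At the end, for the whole second after the job is handed in: The tare knob's pointer is within 0.09 rad (about 5 degrees, half a division) of zero; the jar stands at rest upright (within 0.1 rad) on the pan, its axis within 30 mm of the pan's centre, and is released; the bystanders are within 30 mm of where they stood and still upright (value of joint tare_knob between -0.09 and 0.09 rad and horizontal distance between jar and pan_top below 0.03 m and angle between jar's own z axis and vertical below 0.1 rad and z of jar in the frame of pan_top between 0.029 and 0.041 m and contact force between jar and pan above 0.8 N and linear speed of jar below 0.02 m/s); the robot touches nothing.
It fails at once if a bystander is moved more than 30 mm or tipped (distance of any of carton_mid, dropper_mid, glassjar_mid from where it was at the start of the episode above 0.03 m or angle between any of carton_mid, dropper_mid, glassjar_mid's own z axis and vertical above 0.5 rad).
It fails at once if the jar is dropped or pressed hard onto the pan (more than 40 N) (contact force between jar and pan above 40 N).
It fails at once if the jar is tipped over (angle between jar's own z axis and vertical above 0.7 rad).
It also fails if it takes over 72 s, if anything falls off the work surface, if the arm or the gripper's body presses on something with over 40 N, if the wrist force passes 120 N, or if a joint passes its speed limit or range.

## Robot

A 7-joint arm with a two-finger parallel gripper is mounted at the origin on the work surface. World frame = base frame: x ahead of the robot, y to its left, z up, the work surface at z = 0. Lengths are in m, angles in rad, forces in N, time in s.
With the tool pointing down it reaches from about 0.35 to 0.9 m from the base axis. Payload 7.2 kg.
Tool frame: the origin (TCP) lies midway between the tips of the shut fingers; the grasp point (between the pads) lies 19 mm behind it; z points along the fingers, y is the line along which they close (so a half turn about z gives the same grasp; the last joint's range is limited). The gripper opens to 85 mm and grips with 20 to 120 N. Pads are 22 mm wide; open, the fingers measure 114 mm over their backs; the gripper's body (76 mm by 85 mm) begins 54 mm behind the grasp point. The pads swing forward as they close: fully open they stand 13 mm farther back than shut.
Start: joints at [-0.068, 0.411, -0.013, 1.596, 0.006, 1.134, -0.082], TCP at [0.625, -0, 0.205] pointing down, gripper open.
Joint ranges: [-2.95, 2.95], [-0.29, 1.99], [-1.47, 1.44], [0.14, 2.54], [-1.03, 4.17], [0.13, 1.85], [-2.86, 2.86]. Speed limits (rad/s): [2.39, 2.39, 3.01, 3.01, 3.14, 3.14, 3.14].

## Interface

Orientations are given as a unit quaternion [w, x, y, z].
In Python, from bench import sensors, optics, env gives the robot as it stands.
- The arm moves only by the tool servo_tool, never from a script. Its argument "rows" is one flat list of numbers, 7 for each row, row after row: the shift along the tool's x, y, z each as a share of 1000 mm, from -1 to 1, then the turn, a rotation vector about the tool's x, y, z each as a share of pi rad, from -1 to 1, then the closure, from 0 (fully open) to 1 (shut). In form: [x, y, z, ax, ay, az, fingers, x, y, z, ax, ay, az, fingers, ...]. A call has 1 to 10 rows; each row is the pose to reach, as a shift and turn from the pose commanded when the call began, along the tool's axes at that moment, turning the shorter way round; what a row does not reach only later rows make up. A row lasts 1/12 s, in which the tool goes at most 41.7 mm and 7.16 degrees, less where a joint would pass 70% of its speed; a pose out of reach is approached as far as the arm can. A call with a number of a shift or a turn outside -1 to 1 is refused whole. A call with a gripper value outside its range is refused whole. The fingers move at their own pace and stop on an object; "squeeze" is the grip in N (left out, the last holds). Time passes only in rows, so rows that repeat a pose let the fingers close. It gives the time, the measured TCP pose, the force, the opening and the grip force at its end, in the units of the state.
- sensors.get_state(): the state, without advancing time (a new reading comes with each control period).
- optics.grab_frame(name): name is "scene" or "side" or "wrist"; returns a dict with "img" (400x640x3 uint8, red, green, blue), "depth" (400x640 float32, m along the optical axis (not along the pixel's ray), 0 where there is no reading), "mtx" (3x3 intrinsics, pixels), "eye" and "attitude" of the camera in the world; the wrist camera has in their place "hand_eye" (4x4, takes a point from camera to tool coordinates, whose origin is the TCP and whose axes are the flange's). Camera axes: x right, y up, looking along -z (the intrinsics and any distortion apply to the point x, -y, -z); pixel columns grow to the right and rows downward; lengths in m; the calibration is good to about 2 mm. A picture is of the moment at which its call begins: read the wrist's pose just before it.
- env.hand_in(): hands the job in; it is judged then, once.
The state is a dict: "time_s": time; "joint_pos": joint angles; "qd": joint speeds; "tau": joint torques, N m; "position": TCP position; "orientation": TCP orientation; "wrist_force": force on the tool from outside, world axes, zero at the start; "ft_torque": the same for the moment, N m; "opening": finger opening in m; "finger_force": force on a finger pad.
Only numpy, scipy, OpenCV 4.12 (cv2) and the standard library are available. Lean on these libraries where they do the work, as an engineer would, in place of code of your own. Each camera call takes 0.05 s, during which the arm holds its last target. There are 200 camera calls.

## Working session

There is one attempt and no reset: what is moved stays moved. The work goes in short steps, Python scripts to look and compute and a tool call to move; the robot and the scene stay as the last step left them, time stands still between calls to the robot, and variables do not carry over. Pictures are saved under pics/ and viewed, at most 12 in all, crops included, and the job is handed in when it is done.

Besides the shell and the picture viewer there is one more tool, called after "Call:" by a JSON object that holds its "op" and its "data", one argument or row to a line. servo_tool: Moves the arm, as the interface text tells. Shift numbers are shares of 1000 mm and turn numbers shares of pi rad, none past 1 either way. Its arguments: {"type":"object","properties":{"rows":{"type":"array","items":{"type":"number","minimum":-1,"maximum":1}},"squeeze":{"type":"number"}},"required":["rows"]}

```bash
mkdir -p pics; ls; cat > h.py <<'E'
import numpy as np, cv2, pickle
from scipy.spatial.transform import Rotation as R
from bench import sensors, optics, env
def Rq(q): return R.from_quat([q[1],q[2],q[3],q[0]])
def grab(name):
    s=sensors.get_state(); f=optics.grab_frame(name); f['state']=s
    pickle.dump(f,open(f'pics/{name}.pkl','wb')); return f
def load(name): return pickle.load(open(f'pics/{name}.pkl','rb'))
def T(f):
    M=np.eye(4)
    if 'hand_eye' in f:
        s=f['state']; M[:3,:3]=Rq(s['orientation']).as_matrix(); M[:3,3]=s['position']; return M@np.array(f['hand_eye'])
    a=np.array(f['attitude']); M[:3,:3]=a if a.shape==(3,3) else Rq(a).as_matrix(); M[:3,3]=f['eye']; return M
def ray(f,u,v):
    k=np.array(f['mtx']); d=np.array([(u-k[0,2])/k[0,0],-(v-k[1,2])/k[1,1],-1.]); M=T(f); return M[:3,3],M[:3,:3]@d
def pt(f,u,v,r=1):
    o,d=ray(f,u,v); p=f['depth'][v-r:v+r+1,u-r:u+r+1]; p=p[p>0]; return o+d*np.median(p)
def atz(f,u,v,z):
    o,d=ray(f,u,v); return o+d*(z-o[2])/d[2]
def cloud(f):
    k=np.array(f['mtx']); v,u=np.indices(f['depth'].shape); D=f['depth']
    c=np.stack([(u-k[0,2])/k[0,0]*D,-(v-k[1,2])/k[1,1]*D,-D],-1); M=T(f); return c@M[:3,:3].T+M[:3,3]
def save(f,name,box=None,s=1):
    im=f['img'][:,:,::-1]
    if box: im=im[box[1]:box[3],box[0]:box[2]]
    cv2.imwrite(f'pics/{name}.png',cv2.resize(im,None,fx=s,fy=s,interpolation=cv2.INTER_CUBIC))
E
python3 - <<'E'
from h import *
f=grab('scene'); save(f,'scene1'); print(f['eye'],f['attitude'],f['mtx'],[k for k in f])
g=grab('side'); save(g,'side1'); print(g['eye'])
E
```

```text
pics
[1.25700761 0.32536438 1.14545368] [0.49648875 0.15875651 0.25222684 0.8152772 ] [[375.44343533   0.         322.12862925]
 [  0.         375.44343533 204.9751584 ]
 [  0.           0.           1.        ]] ['img', 'depth', 'mtx', 'eye', 'attitude', 'state']
[-0.21558644 -0.84189066  1.14505526]
```

View pics/scene1.png

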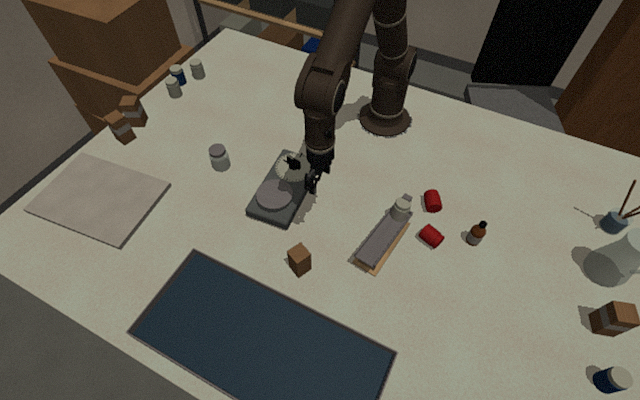

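View pics/side1.png

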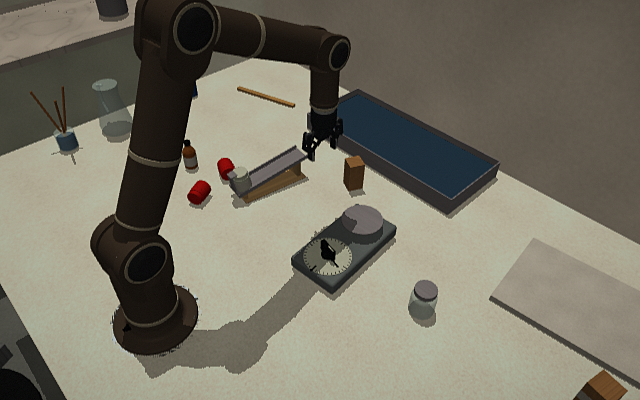

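Scene view: the scale is at (283,187), with the dial at about (292,165) and the pan at (274,200). The chute is at (385,235). Candidates for the jar:
- White jar at the chute's low end, (401,207): this fits the description.
- Red jars at (432,200) and (431,236): wrong colour.
- Glass jar at (219,157): bystander.
- Far white jars at (174,87) and (197,69): not in the chute.

The carton is at (299,260) and the dropper at (477,234). The side view shows the pointer, the dial at (328,257) and the jar at (240,178).

```bash
python3 - <<'E'
from h import *
g=load('side'); f=load('scene')
a=cv2.resize(g['img'][195:305,280:410],None,fx=4,fy=4,interpolation=cv2.INTER_CUBIC)[:, :, ::-1]
b=cv2.resize(g['img'][140:213,215:315],None,fx=2.6,fy=2.6,interpolation=cv2.INTER_CUBIC)[:, :, ::-1]
c=np.zeros((600,800,3),np.uint8); c[:440,:520]=a; c[:b.shape[0],525:525+b.shape[1]]=b
d=cv2.resize(f['img'][185:280,340:445],None,fx=2.5,fy=2.5,interpolation=cv2.INTER_CUBIC)[:, :, ::-1]
c[200:200+d.shape[0],525:525+d.shape[1]]=d
cv2.imwrite('pics/crop1.png',c)
for n,q,l in (('side',g,[(240,170),(363,215),(354,165),(424,290),(190,150),(300,158)]),('scene',f,[(401,202),(274,200),(299,250),(219,150),(480,230),(375,240),(363,262)])):
  for u,v in l: print(n,u,v,pt(q,u,v).round(3))
E
```

```text
side 240 170 [0.48  0.247 0.109]
side 363 215 [ 0.645 -0.165  0.087]
side 354 165 [0.787 0.01  0.106]
side 424 290 [ 0.55  -0.473  0.093]
side 190 150 [0.434 0.488 0.083]
side 300 158 [0.696 0.186 0.083]
scene 401 202 [0.48  0.237 0.108]
scene 274 200 [ 0.659 -0.158  0.087]
scene 299 250 [0.798 0.019 0.107]
scene 219 150 [ 0.559 -0.462  0.092]
scene 480 230 [0.449 0.506 0.085]
scene 375 240 [0.632 0.211 0.065]
scene 363 262 [0.7   0.202 0.017]
```

View pics/crop1.png

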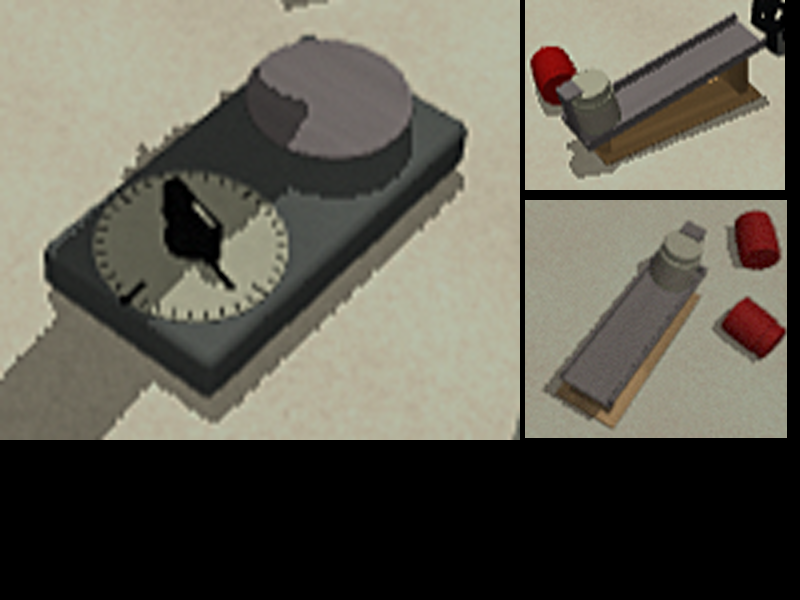

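Crop: the white jar sits under the grey catch at the chute's low end. On the dial (centre about crop (190,247), ×4), the zero mark is at (128,297) and the pointer tip at (232,288).

```bash
python3 - <<'E'
from h import *
g=load('side'); f=load('scene')
px=lambda u,v:(280+(u-1.5)/4,195+(v-1.5)/4)
P={n:atz(g,*px(*q),z) for n,q,z in (('L',(92,248),.055),('Rr',(290,247),.055),('T',(190,171),.055),('B',(193,323),.055),('zero',(124,301),.055),('tip',(234,289),.058))}
for n in P: print(n,P[n].round(4))
for n,q in (('side',g),('scene',f)):
    c=cloud(q).reshape(-1,3)
    m=(abs(c[:,2]-.089)<.008)&(np.hypot(c[:,0]-.655,c[:,1]+.16)<.085); p=c[m]
    (x,y),r=cv2.minEnclosingCircle(p[:,:2].astype(np.float32)); print(n,'pan',x,y,r,p[:,2].mean(), (p.max(0)+p.min(0))/2)
    # chute floor: plane points
    col=q['img'].reshape(-1,3).astype(int)
    m=(c[:,0]>.5)&(c[:,0]<.76)&(c[:,1]>.15)&(c[:,1]<.27)&(c[:,2]>.045)&(c[:,2]<.12)
    p=c[m]; 
    (cx,cy),(w,h),a=cv2.minAreaRect(p[:,:2].astype(np.float32)); print('chute',cx,cy,w,h,a)
    A=np.c_[p[:,:2],np.ones(len(p))]; s=np.linalg.lstsq(A,p[:,2],rcond=None)[0]; res=abs(A@s-p[:,2]); A2=A[res<.004]; s=np.linalg.lstsq(A2,p[res<.004,2],rcond=None)[0]
    print('plane',s,'dir',np.degrees(np.arctan2(s[1],s[0])),'slope',np.degrees(np.arctan(np.hypot(*s[:2]))))
E
```

```text
L [ 0.4109 -0.1438  0.055 ]
Rr [ 0.519  -0.2414  0.055 ]
T [ 0.5179 -0.1371  0.055 ]
B [ 0.417  -0.2437  0.055 ]
zero [ 0.3944 -0.1961  0.055 ]
tip [ 0.4586 -0.2432  0.058 ]
side pan 0.6311414837837219 -0.1740393489599228 0.06609150022268295 0.08726540143996504 [ 0.63269259 -0.17504639  0.0877154 ]
chute 0.6142838001251221 0.22400522232055664 0.08425965160131454 0.2271946370601654 82.624755859375
plane [ 0.15878355 -0.02201891 -0.02865152] dir -7.894997587289323 slope 9.107202994000895
scene pan 0.6316242218017578 -0.17330913245677948 0.0654195174574852 0.08697449552530849 [ 0.63432878 -0.17394566  0.08743772]
chute 0.6132932305335999 0.22487324476242065 0.0747637078166008 0.232835054397583 82.38508605957031
plane [0.10527026 0.00019842 0.00162834] dir 0.10799648546376878 slope 6.009419047943151
```

```bash
cat >> h.py <<'E'
def plan(p,yaw_close=None,Rt=None):
    """shift/turn numbers to world tcp p with tool pointing down, closing line at yaw (deg), or orientation Rt"""
    s=sensors.get_state(); R0=Rq(s['orientation'])
    sh=R0.inv().apply(np.array(p)-s['position'])
    best=None
    if Rt is None:
        c=[]
        for k in (0,180):
            y=np.radians(yaw_close+k); Y=np.array([np.cos(y),np.sin(y),0]); Z=np.array([0,0,-1.]); c.append(R.from_matrix(np.c_[np.cross(Y,Z),Y,Z]))
    else: c=[Rt,Rt*R.from_euler('z',180,degrees=True)]
    tv=min(((R0.inv()*x).as_rotvec() for x in c),key=np.linalg.norm)
    print('shift',sh.round(4),'turn',(tv/np.pi).round(4),'deg',np.degrees(np.linalg.norm(tv)).round(1),'j7',s['joint_pos'][6],'t',s['time_s'])
E
python3 - <<'E'
from h import *
s=sensors.get_state(); print(Rq(s['orientation']).as_matrix().round(3),s['position'])
plan([.469,-.191,.205],170)
f=grab('wrist');print(np.array(f['hand_eye']).round(3),f['mtx'][0])
E
```

```text
[[ 0.     1.    -0.001]
 [ 1.    -0.    -0.   ]
 [-0.    -0.001 -1.   ]] [ 6.24502122e-01 -3.46411803e-05  2.03815906e-01]
shift [-0.191  -0.1555 -0.0009] turn [-0.0005  0.0001  0.0556] deg 10.0 j7 -0.08221475045485013 t 0.1
[[-0.     0.956  0.292  0.075]
 [ 1.     0.001 -0.001  0.   ]
 [-0.001  0.292 -0.956 -0.169]
 [ 0.     0.     0.     1.   ]] [294.40316039   0.         323.33193969]
```

Call:
{"op": "servo_tool", "data": {
  "rows": [-0.191,-0.1555,0,0,0,0.055,0,-0.191,-0.1555,0,0,0,0.055,0,-0.191,-0.1555,0,0,0,0.055,0,-0.191,-0.1555,0,0,0,0.055,0,-0.191,-0.1555,0,0,0,0.055,0,-0.191,-0.1555,0,0,0,0.055,0,-0.191,-0.1555,0,0,0,0.055,0,-0.191,-0.1555,0,0,0,0.055,0]
}}

```text
time_s: 0.82
position: [0.468, -0.1931, 0.2048]
orientation: [0.0, 0.767, 0.642, -0.0]
wrist_force: [0.0, 1.2, 0.3]
opening: 0.0854
finger_force: 0.0
```

```bash
python3 - <<'E'
from h import *
s=sensors.get_state(); print(s['position'],s['qd'],s['opening'])
f=grab('wrist'); save(f,'w1')
E
```

```text
[ 0.46803825 -0.19306985  0.20482068] [-0.04155391  0.02197738 -0.05403262 -0.02504481 -0.01535201 -0.0023719
 -0.01781977] 0.08538980258146671
```

View pics/w1.png

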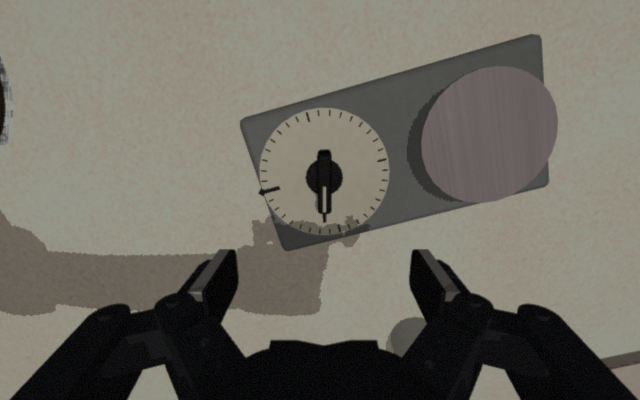

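The wrist view shows the dial centred at (324,173), the zero diamond at (263,191), the pointer tip at (325,220) and the pan at (489,134).

```bash
python3 - <<'E'
from h import *
f=load('wrist'); hsv=cv2.cvtColor(f['img'],cv2.COLOR_RGB2HSV)
P={n:atz(f,u,v,z) for n,u,v,z in (('l',259,175,.055),('r',390,170,.055),('t',323,107,.055),('b',326,237,.055),('zero',263,191,.055),('tip',325,221,.058),('barN',323,151,.099),('barF',325,212,.099),('p1',421,141,.089),('p2',557,126,.089),('p3',482,67,.089),('p4',496,202,.089))}
for n in P: print(n,P[n].round(4))
d=(P['l']+P['r']+P['t']+P['b'])/4; pn=(P['p1']+P['p2']+P['p3']+P['p4'])/4
an=lambda v:np.degrees(np.arctan2(v[1],v[0]))
print('dial',d.round(4),'pan',pn.round(4),'scale yaw',an(pn-d),np.linalg.norm((pn-d)[:2]))
print('zero',an(P['zero']-d),'tip',an(P['tip']-d),'bar',an(P['barF']-P['barN']),'barmid',(P['barF']+P['barN'])/2)
E
```

```text
l [ 0.399 -0.177  0.055]
r [ 0.5424 -0.1972  0.055 ]
t [ 0.4815 -0.1188  0.055 ]
b [ 0.4589 -0.2639  0.055 ]
zero [ 0.399  -0.1957  0.055 ]
tip [ 0.4615 -0.2426  0.058 ]
barN [ 0.4745 -0.1574  0.099 ]
barF [ 0.4658 -0.2172  0.099 ]
p1 [ 0.5683 -0.1661  0.089 ]
p2 [ 0.6958 -0.1748  0.089 ]
p3 [ 0.6272 -0.1104  0.089 ]
p4 [ 0.6384 -0.241   0.089 ]
dial [ 0.4705 -0.1892  0.055 ] pan [ 0.6324 -0.1731  0.089 ] scale yaw 5.689292918512984 0.1627595096409095
zero -174.79541080113057 tip -99.51686245163575 bar -98.3380122475334 barmid [ 0.47013262 -0.18731686  0.099     ]
```

```bash
python3 - <<'E'
from h import *
plan([.4703,-.1885,.073],-9)
E
```

```text
shift [0.003  0.0004 0.1317] turn [ 0.0001 -0.0001 -0.0056] deg 1.0 j7 0.14295578961403066 t 0.8667
```

Call:
{"op": "servo_tool", "data": {
  "rows": [0.002,0,0.05,0,0,-0.0056,0.4,0.002,0,0.09,0,0,-0.0056,0.4,0.002,0,0.115,0,0,-0.0056,0.4,0.002,0,0.115,0,0,-0.0056,0.4,0.002,0,0.115,0,0,-0.0056,0.4]
}}

```text
time_s: 1.28
position: [0.4696, -0.1875, 0.0886]
orientation: [-0.002, 0.759, 0.651, -0.001]
wrist_force: [-0.0, -1.1, 1.0]
opening: 0.0513
finger_force: 0.0
```

```bash
python3 - <<'E'
from h import *
plan([.4703,-.1885,.074],-9); print(sensors.get_state()['position'],sensors.get_state()['opening'])
E
```

```text
shift [-0.0009  0.0009  0.0146] turn [-0.0012 -0.0003  0.0013] deg 0.3 j7 0.17352312680353624 t 1.2833
[ 0.46958457 -0.18745419  0.08859498] 0.05131496974168714
```

Call:
{"op": "servo_tool", "data": {
  "rows": [-0.001,0.001,0.014,0,0,0,0.5,-0.001,0.001,0.014,0,0,0,0.7,-0.001,0.001,0.014,0,0,0,1,-0.001,0.001,0.014,0,0,0,1,-0.001,0.001,0.014,0,0,0,1,-0.001,0.001,0.014,0,0,0,1,-0.001,0.001,0.014,0,0,0,1,-0.001,0.001,0.014,0,0,0,1],
  "squeeze": 25
}}

```text
time_s: 1.95
position: [0.4709, -0.1902, 0.076]
orientation: [0.0, 0.76, 0.65, 0.0]
wrist_force: [0.2, 0.8, 0.6]
opening: -0.0
finger_force: 0.0
```

```bash
python3 - <<'E'
from h import *
print(sensors.get_state()['opening'],sensors.get_state()['finger_force'])
f=grab('wrist'); save(f,'w2')
E
```

```text
-3.231700716992377e-05 0.0
```

View pics/w2.png

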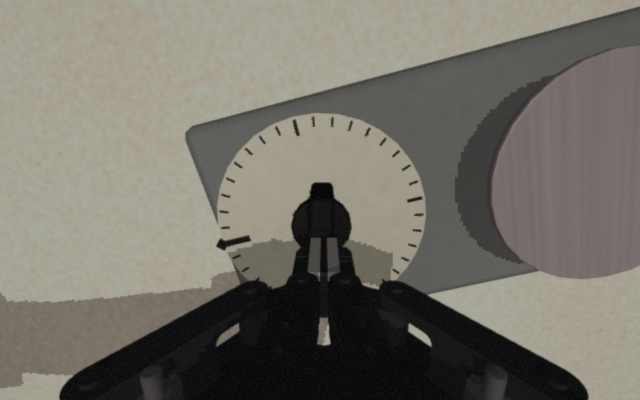

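```bash
python3 - <<'E'
from h import *
f=load('wrist'); M=np.linalg.inv(T(f)); k=np.array(f['mtx'])
def pr(p):
    c=M[:3,:3]@p+M[:3,3]; return (k[0,2]+k[0,0]*c[0]/-c[2], k[1,2]-k[1,1]*c[1]/-c[2])
s=f['state']; p=np.array(s['position'])
print(p,'tcp',pr(p),'grasp',pr(p+[0,0,.019]),'dial',pr(np.array([.4703,-.1885,.055])),'N',pr(np.array([.4745,-.1574,.099])),'F',pr(np.array([.4658,-.2172,.099])))
for u,v in [(322,190),(322,205),(322,225),(316,250),(330,250),(316,265),(330,265),(302,260),(346,260),(322,300),(323,330),(304,275)]: print(u,v,pt(f,u,v,0).round(4), f['img'][v,u])
E
```

```text
[ 0.47086319 -0.19020339  0.07599119] tcp (np.float64(322.9824307552588), np.float64(232.96447852784115)) grasp (np.float64(323.0099310544899), np.float64(246.69460244655656)) dial (np.float64(321.7694105059865), np.float64(218.48610672117852)) N (np.float64(320.1095326798713), np.float64(192.28240480267584)) F (np.float64(321.614656564988), np.float64(293.047667672048))
322 190 [ 0.4749 -0.1606  0.0835] [14 11 11]
322 205 [ 0.4744 -0.164   0.1001] [22 21 25]
322 225 [ 0.4727 -0.1752  0.0999] [23 22 20]
316 250 [ 0.4694 -0.1786  0.1211] [75 71 67]
330 250 [ 0.4759 -0.1792  0.1219] [74 71 68]
316 265 [ 0.4697 -0.1783  0.1354] [72 71 68]
330 265 [ 0.4755 -0.1795  0.1348] [72 69 67]
302 260 [ 0.4625 -0.1811  0.1241] [ 8 14 10]
346 260 [ 0.4825 -0.1843  0.124 ] [23 23 25]
322 300 [ 0.4701 -0.1921  0.1403] [22 18 21]
323 330 [ 4.492e-01 -3.287e-01 -4.000e-04] [126 117 106]
304 275 [ 0.4657 -0.1757  0.1462] [13 15 18]
```

```bash
python3 - <<'E'
from h import *
f=load('wrist')
for u in (300,310,316,323,330):
  print(u,[(v,*(pt(f,u,v,0)*1000).round(0)[1:]) for v in range(226,262,4)])
print(f['state']['joint_pos'],f['state']['orientation'])
save(f,'w2c',(260,170,390,310),4)
E
```

```text
300 [(226, np.float64(-186.0), np.float64(68.0)), (230, np.float64(-189.0), np.float64(68.0)), (234, np.float64(-193.0), np.float64(67.0)), (238, np.float64(-195.0), np.float64(68.0)), (242, np.float64(-198.0), np.float64(68.0)), (246, np.float64(-201.0), np.float64(67.0)), (250, np.float64(-182.0), np.float64(113.0)), (254, np.float64(-181.0), np.float64(118.0)), (258, np.float64(-182.0), np.float64(120.0))]
310 [(226, np.float64(-175.0), np.float64(98.0)), (230, np.float64(-178.0), np.float64(98.0)), (234, np.float64(-180.0), np.float64(99.0)), (238, np.float64(-182.0), np.float64(99.0)), (242, np.float64(-185.0), np.float64(98.0)), (246, np.float64(-178.0), np.float64(117.0)), (250, np.float64(-178.0), np.float64(120.0)), (254, np.float64(-179.0), np.float64(124.0)), (258, np.float64(-179.0), np.float64(128.0))]
316 [(226, np.float64(-176.0), np.float64(99.0)), (230, np.float64(-178.0), np.float64(98.0)), (234, np.float64(-180.0), np.float64(98.0)), (238, np.float64(-179.0), np.float64(107.0)), (242, np.float64(-179.0), np.float64(113.0)), (246, np.float64(-178.0), np.float64(118.
[... 423 characters left out ...]
50, np.float64(-179.0), np.float64(121.0)), (254, np.float64(-179.0), np.float64(126.0)), (258, np.float64(-179.0), np.float64(129.0))]
330 [(226, np.float64(-177.0), np.float64(99.0)), (230, np.float64(-179.0), np.float64(98.0)), (234, np.float64(-182.0), np.float64(97.0)), (238, np.float64(-179.0), np.float64(108.0)), (242, np.float64(-179.0), np.float64(113.0)), (246, np.float64(-180.0), np.float64(116.0)), (250, np.float64(-179.0), np.float64(122.0)), (254, np.float64(-180.0), np.float64(125.0)), (258, np.float64(-180.0), np.float64(128.0))]
[ 0.216447    0.37072511  0.08916964  2.0153691  -0.04712448  0.75679307
  0.17864111] [2.32810503e-04 7.59795437e-01 6.50162135e-01 1.94876040e-04]
```

View pics/w2c.png

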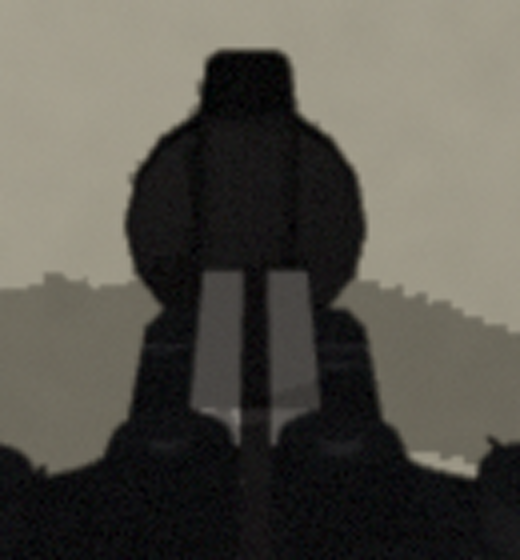

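```bash
python3 - <<'E'
from h import *
for n in ('scene','side'):
    c=cloud(load(n)).reshape(-1,3); m=(abs(c[:,0]-.625)<.08)&(abs(c[:,1])<.04)&(c[:,2]>.13)&(c[:,2]<.4); p=c[m]; print('start',n,np.sort(p[:,2])[:8].round(3))
for n in ('scene','side'):
    f=grab(n); c=cloud(f).reshape(-1,3); m=(abs(c[:,0]-.471)<.04)&(abs(c[:,1]+.19)<.012)&(c[:,2]>.06)&(c[:,2]<.3); p=c[m]
    print(n,[(z,*(p[abs(p[:,2]-z/1000)<.003][:,:2].min(0)*1000).round(),*(p[abs(p[:,2]-z/1000)<.003][:,:2].max(0)*1000).round()) for z in range(65,180,6) if (abs(p[:,2]-z/1000)<.003).any()])
E
```

```text
start scene [0.239 0.241 0.242 0.244 0.244 0.244 0.245 0.246]
start side [0.24  0.242 0.242 0.243 0.244 0.246 0.246 0.246]
scene [(65, np.float64(473.0), np.float64(-202.0), np.float64(489.0), np.float64(-178.0)), (71, np.float64(473.0), np.float64(-201.0), np.float64(486.0), np.float64(-179.0)), (77, np.float64(473.0), np.float64(-196.0), np.float64(478.0), np.float64(-178.0)), (83, np.float64(474.0), np.float64(-202.0), np.float64(478.0), np.float64(-183.0)), (89, np.float64(474.0), np.float64(-201.0), np.float64(476.0), np.float64(-183.0)), (95, np.float64(468.0), np.float64(-202.0), np.float64(478.0), np.float64(-178.0)), (101, np.float64(476.0), np.float64(-178.0), np.float64(476.0), np.float64(-178.0)), (107, np.float64(475.0), np.float64(-185.0), np.float64(484.0), np.float64(-178.0)), (113, np.float64(472.0), np.float64(-190.0), np.float64(486.0), np.float64(-179.0)), (119, np.float64(473.0), np.float64(-193.0), np.float64(485.0), np.float64(-179.0)), (125, np.float64(474.0), np.float64(-192.0), np.float64(486.0), np.float64(-183.0)), (131, np.float64(464.0), np.float64(-183.
[... 1723 characters left out ...]
np.float64(-188.0)), (137, np.float64(454.0), np.float64(-199.0), np.float64(474.0), np.float64(-190.0)), (143, np.float64(444.0), np.float64(-201.0), np.float64(475.0), np.float64(-194.0)), (149, np.float64(436.0), np.float64(-202.0), np.float64(491.0), np.float64(-180.0)), (155, np.float64(435.0), np.float64(-201.0), np.float64(471.0), np.float64(-179.0)), (161, np.float64(433.0), np.float64(-202.0), np.float64(497.0), np.float64(-179.0)), (167, np.float64(434.0), np.float64(-200.0), np.float64(502.0), np.float64(-185.0)), (173, np.float64(432.0), np.float64(-202.0), np.float64(504.0), np.float64(-191.0)), (179, np.float64(450.0), np.float64(-201.0), np.float64(511.0), np.float64(-196.0))]
```

The cameras show the shut fingertips about 28 mm short of the reported TCP, so the fingers closed above the bar. I'll open them, go 30 mm lower and grip again.

Call:
{"op": "servo_tool", "data": {
  "rows": [0.002,0,0,0,0,0,0.5,0.002,0,0,0,0,0,0.5,0.002,0,0,0,0,0,0.5,0.002,0,0,0,0,0,0.5,0.002,0,0.015,0,0,0,0.5,0.002,0,0.03,0,0,0,0.5,0.002,0,0.03,0,0,0,0.5]
}}

```text
time_s: 2.68
position: [0.4694, -0.1877, 0.0436]
orientation: [-0.001, 0.76, 0.65, -0.001]
wrist_force: [-0.3, -0.3, -0.2]
opening: 0.043
finger_force: 0.0
```

Call:
{"op": "servo_tool", "data": {
  "rows": [0,0,0,0,0,0,0.7,0,0,0,0,0,0,1,0,0,0,0,0,0,1,0,0,0,0,0,0,1,0,0,0,0,0,0,1,0,0,0,0,0,0,1],
  "squeeze": 30
}}

```text
time_s: 3.18
position: [0.4697, -0.1882, 0.0463]
orientation: [-0.001, 0.76, 0.65, -0.001]
wrist_force: [-5.3, 0.9, 3.5]
opening: 0.0129
finger_force: 30.0
```

Call:
{"op": "servo_tool", "data": {
  "rows": [0,0,0,0,0,0.033,1,0,0,0,0,0,0.066,1,0,0,0,0,0,0.1,1,0,0,0,0,0,0.133,1,0,0,0,0,0,0.166,1,0,0,0,0,0,0.2,1,0,0,0,0,0,0.233,1,0,0,0,0,0,0.266,1,0,0,0,0,0,0.3,1,0,0,0,0,0,0.3,1]
}}

```text
time_s: 4.02
position: [0.4713, -0.1893, 0.0463]
orientation: [0.001, 0.973, 0.232, 0.0]
wrist_force: [-0.4, -5.3, -1.0]
opening: 0.0134
finger_force: 29.7
```

```bash
python3 - <<'E'
from h import *
s=sensors.get_state(); plan([.4703,-.1885,.0463],-84.3); print(s['wrist_force'],s['ft_torque'],s['opening'])
E
```

```text
shift [-0.0005 -0.0012  0.    ] turn [ 0.0005 -0.0002  0.1173] deg 21.1 j7 -0.6150678229459549 t 4.0167
[-0.40725298 -5.31072398 -1.02516511] [-0.97419552  0.19927582 -0.04240352] 0.013413366913702448
```

Call:
{"op": "servo_tool", "data": {
  "rows": [0,0,0,0,0,0.035,1,0,0,0,0,0,0.07,1,0,0,0,0,0,0.1,1,0,0,0,0,0,0.117,1,0,0,0,0,0,0.117,1,0,0,0,0,0,0.117,1]
}}

```text
time_s: 4.52
position: [0.4715, -0.19, 0.0463]
orientation: [0.001, 0.999, 0.054, 0.001]
wrist_force: [-0.5, -7.1, -1.9]
opening: 0.0134
finger_force: 29.7
```

Call:
{"op": "servo_tool", "data": {
  "rows": [0,0,0,0,0,0,0.6,0,0,0,0,0,0,0.6,0,0,0,0,0,0,0.6,0,0,-0.03,0,0,0,0.6,0,0,-0.07,0,0,0,0.6,0,0,-0.11,0,0,0,0.6,0,0,-0.14,0,0,0,0.5,0,0,-0.14,0,0,0,0.4,0,0,-0.14,0,0,0,0]
}}

```text
time_s: 5.27
position: [0.4722, -0.188, 0.1876]
orientation: [0.0, 0.999, 0.054, 0.002]
wrist_force: [-0.2, -1.2, -1.0]
opening: 0.062
finger_force: 0.0
```

```bash
python3 - <<'E'
from h import *
f=grab('wrist'); save(f,'w3')
print(f['state']['position'],f['state']['time_s'])
E
```

```text
[ 0.4722415  -0.18803817  0.18757437] 5.2667
```

View pics/w3.png

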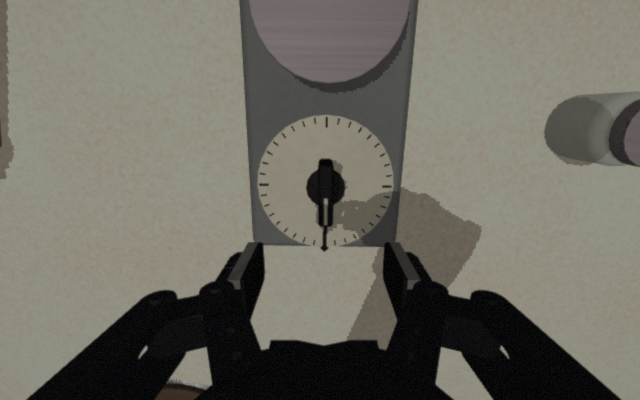

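The pointer tip (324,245) lines up with the zero diamond (324,248), so the scale is zeroed. Next is the chute.

```bash
python3 - <<'E'
from h import *
plan([.55,.225,.25],82)
E
```

```text
shift [ 0.1225 -0.4019 -0.0636] turn [-0.0002 -0.0005  0.0785] deg 14.1 j7 -1.0360709616724757 t 5.3167
```

Call:
{"op": "servo_tool", "data": {
  "rows": [0.01,-0.036,-0.04,0,0,0.01,0,0.023,-0.075,-0.063,0,0,0.02,0,0.034,-0.113,-0.063,0,0,0.03,0,0.045,-0.15,-0.063,0,0,0.04,0,0.057,-0.188,-0.063,0,0,0.05,0,0.068,-0.226,-0.063,0,0,0.06,0,0.08,-0.263,-0.063,0,0,0.07,0,0.091,-0.3,-0.063,0,0,0.078,0,0.102,-0.338,-0.063,0,0,0.078,0,0.114,-0.375,-0.063,0,0,0.078,0]
}}

```text
time_s: 6.15
position: [0.5436, 0.1992, 0.2465]
orientation: [0.001, 0.998, -0.069, -0.002]
wrist_force: [0.7, 0.3, 0.7]
opening: 0.0858
finger_force: 0.0
```

Call:
{"op": "servo_tool", "data": {
  "rows": [0.008,-0.027,0,0,0,0,0,0.008,-0.027,0,0,0,0,0,0.008,-0.027,0,0,0,0,0,0.008,-0.027,0,0,0,0,0]
}}

```text
time_s: 6.48
position: [0.5558, 0.2213, 0.2468]
orientation: [0.001, 0.998, -0.07, -0.001]
wrist_force: [0.1, -0.3, 0.4]
opening: 0.0851
finger_force: 0.0
```

```bash
python3 - <<'E'
from h import *
f=grab('wrist'); save(f,'w4')
print(f['state']['position'],f['state']['time_s'])
E
```

```text
[0.55582464 0.22128722 0.24682506] 6.4833
```

View pics/w4.png

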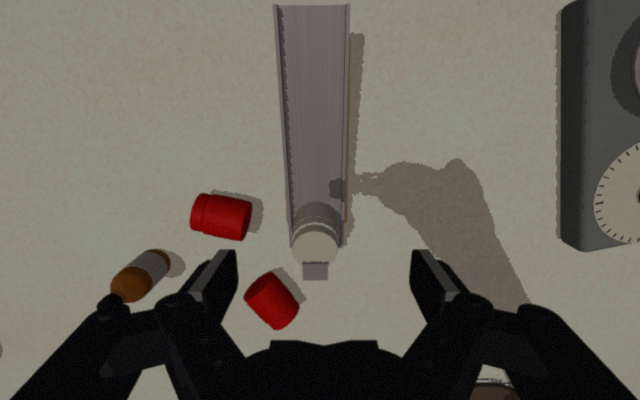

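The jar's lid shows at about (315,240), with the catch at (315,270). The channel edges run from (275,5)–(350,5) down to (291,247)–(342,246). A red jar at (272,300) is close by but clear.

```bash
python3 - <<'E'
from h import *
f=load('wrist'); c=cloud(f)
p=c[15:180,296:335].reshape(-1,3); p=p[np.isfinite(p).all(1)]
A=np.c_[p[:,:2],np.ones(len(p))]; s=np.linalg.lstsq(A,p[:,2],rcond=None)[0]
print('plane',s,np.degrees(np.arctan2(s[1],s[0])),np.degrees(np.arctan(np.hypot(*s[:2]))),'res',(A@s-p[:,2]).std())
# centre line of channel: wall tops by height above plane
for v in range(10,200,20):
    q=c[v,260:365]; h=q[:,2]-(q[:,:2]@s[:2]+s[2]); m=h>-.004; m&=h<.03
    idx=np.where(m)[0]; L,Rr=q[idx[0]],q[idx[-1]]; w=q[(h>.008)&(h<.02)]
    print(v,idx[0]+260,idx[-1]+260,((L+Rr)/2).round(4),np.linalg.norm((L-Rr)[:2]).round(4),len(w))
q=c[225:268,285:345].reshape(-1,3); h=q[:,2]-(q[:,:2]@s[:2]+s[2])
k=h>.055; q=q[k]; h=h[k]; lid=q[(h<.0745)]; print('lid',len(lid),(lid.max(0)+lid.min(0))/2, lid.min(0),lid.max(0),np.median(h))
(x,y),r=cv2.minEnclosingCircle(lid[:,:2].astype(np.float32)); print(x,y,r)
for v in range(205,290,6): print(v,(pt(f,315,v,0)).round(4),f['img'][v,315])
E
```

```text
plane [ 0.16384208 -0.08388655 -0.01759686] -27.112282504319065 10.42960005490361 res 0.01994865995009873
10 273 349 [0.7196 0.2101 0.095 ] 0.0725 9
30 274 349 [0.7034 0.212  0.0922] 0.0734 8
50 276 348 [0.6866 0.2143 0.0875] 0.0728 6
70 277 348 [0.6684 0.2168 0.0845] 0.0738 9
90 279 347 [0.6491 0.2192 0.0818] 0.0726 8
110 280 346 [0.6289 0.2225 0.077 ] 0.0729 7
130 282 346 [0.6072 0.2246 0.0742] 0.0726 8
150 283 345 [0.5843 0.2282 0.0698] 0.0726 6
170 284 345 [0.5597 0.2314 0.0654] 0.0738 6
190 286 344 [0.5335 0.2349 0.0604] 0.0727 7
lid 1519 [0.47838618 0.24251818 0.10671971] [0.45248734 0.21571811 0.09840279] [0.50428501 0.26931826 0.11503663] 0.06928423015469352
0.476735919713974 0.24235160648822784 0.027769846841692924
205 [0.5136 0.2379 0.0595] [79 71 65]
211 [0.5109 0.2379 0.0748] [81 74 67]
217 [0.508  0.238  0.0881] [81 77 67]
223 [0.5043 0.2383 0.0979] [131 127 111]
229 [0.5025 0.2382 0.1113] [78 76 65]
235 [0.4959 0.2392 0.1127] [131 126 110]
241 [0.4882 0.2404 0.1118] [130 125 110]
247 [0.4801 0.2416 0.1105] [132 128 111]
253 [0.4724 0.2428 0.11  ] [130 126 110]
259 [0.4636 0.2441 0.108 ] [131 127 112]
265 [0.4584 0.2448 0.1127] [94 87 86]
271 [0.4498 0.2461 0.1113] [96 86 86]
277 [0.4404 0.2476 0.1088] [100  90  89]
283 [ 0.3618  0.2621 -0.0006] [143 140 126]
289 [0.3515 0.2636 0.0007] [144 140 126]
```

```bash
python3 - <<'E'
from h import *
# fresh views with the gripper open, points in tool frame
for n in ('side','scene'):
    f=grab(n); s=sensors.get_state(); c=cloud(f).reshape(-1,3); t=Rq(s['orientation']).inv().apply(c-s['position'])
    m=(abs(t[:,0])<.06)&(abs(t[:,1])<.075)&(t[:,2]<.02)&(t[:,2]>-.2); t=t[m]*1000
    print(n,'central, nearest z:',np.sort(-t[(abs(t[:,1])<26)][:,2])[:6].round(), 'all',np.sort(-t[:,2])[:5].round())
    for z in range(-140,-20,8):
        q=t[abs(t[:,2]-z)<4]
        if len(q): print(z,len(q),q[:,:2].min(0).round(),q[:,:2].max(0).round(), 'min|y|',abs(q[:,1]).min().round())
E
```

```text
side central, nearest z: [ 96. 101. 101. 102. 104. 105.] all [37. 38. 38. 39. 41.]
-140 66 [-18. -70.] [10. 70.] min|y| 11.0
-132 69 [-23. -68.] [ 9. 72.] min|y| 2.0
-124 56 [-23. -72.] [19. 74.] min|y| 6.0
-116 61 [-23. -68.] [10. 74.] min|y| 7.0
-108 51 [-21. -72.] [10. 72.] min|y| 2.0
-100 52 [-20. -74.] [ 9. 74.] min|y| 2.0
-92 58 [-17. -71.] [10. 75.] min|y| 3.0
-84 28 [-16. -70.] [ 5. 74.] min|y| 39.0
-76 20 [-15. -56.] [ 5. 57.] min|y| 41.0
-68 34 [-16. -52.] [ 5. 57.] min|y| 40.0
-60 33 [-14. -54.] [10. 60.] min|y| 38.0
-52 30 [-14. -51.] [ 8. 57.] min|y| 38.0
-44 25 [-16. -52.] [ 5. 55.] min|y| 39.0
-36 4 [ -6. -47.] [ 8. 48.] min|y| 46.0
scene central, nearest z: [ 98.  98.  98.  99. 100. 101.] all [38. 39. 40. 40. 41.]
-140 141 [-14. -69.] [15. 66.] min|y| 24.0
-132 84 [-14. -69.] [20. 68.] min|y| 8.0
-124 94 [ -9. -71.] [21. 68.] min|y| 1.0
-116 72 [-11. -72.] [20. 69.] min|y| 0.0
-108 74 [-14. -72.] [20. 70.] min|y| 2.0
-100 95 [-16. -74.] [18. 72.] min|y| 1.0
-92 100 [-14. -75.] [15. 70.] min|y| 32.0
-84 42 [ -8. -72.] [14. 69.] min|y| 41.0
-76 13 [  6. -59.] [13. 53.] min|y| 42.0
-68 22 [ -3. -57.] [13. 55.] min|y| 42.0
-60 23 [-10. -57.] [11. 56.] min|y| 42.0
-52 23 [ -8. -57.] [11. 55.] min|y| 42.0
-44 15 [-11. -51.] [11. 53.] min|y| 42.0
-36 2 [  1. -49.] [ 6. 42.] min|y| 42.0
```

```bash
cat >> h.py <<'E'
th=np.radians(-7.6); U=np.array([np.cos(th),np.sin(th),0]); S=np.radians(10)
N=-np.sin(S)*U+np.array([0,0,np.cos(S)]); SL=np.cos(S)*U+np.array([0,0,np.sin(S)])
LAT=np.cross(N,SL); RT=R.from_matrix(np.c_[np.cross(LAT,-N),LAT,-N])
JAR=np.array([.4823,.2417,.0753])
E
python3 - <<'E'
from h import *
for d in (.09,0): plan(JAR+N*(d-.048),Rt=RT); print(JAR+N*(d-.048))
E
```

```text
shift [-0.0835 -0.0104  0.1317] turn [ 0.0004  0.0557 -0.0028] deg 10.0 j7 -2.072091640779729 t 6.6333
[0.47507084 0.24266458 0.11666193]
shift [-0.0678 -0.0106  0.2203] turn [ 0.0004  0.0557 -0.0028] deg 10.0 j7 -2.072091640779729 t 6.6333
[0.49056189 0.24059763 0.02802923]
```

Call:
{"op": "servo_tool", "data": {
  "rows": [-0.02,-0.002,0.03,0,0.014,-0.001,0,-0.04,-0.004,0.06,0,0.028,-0.001,0,-0.06,-0.007,0.09,0,0.042,-0.002,0,-0.0835,-0.0104,0.115,0,0.0557,-0.0028,0,-0.0835,-0.0104,0.1315,0,0.0557,-0.0028,0,-0.0835,-0.0104,0.1315,0,0.0557,-0.0028,0,-0.0835,-0.0104,0.1315,0,0.0557,-0.0028,0]
}}

```text
time_s: 7.22
position: [0.4756, 0.2435, 0.1175]
orientation: [0.006, 0.994, -0.065, 0.087]
wrist_force: [0.9, 0.4, -0.2]
opening: 0.0853
finger_force: 0.0
```

```bash
python3 - <<'E'
from h import *
plan(JAR+N*-.048,Rt=RT)
f=grab('wrist'); save(f,'w5'); print(sensors.get_state()['position'])
E
```

```text
shift [-0.0006  0.0008  0.0907] turn [ 0.0003 -0.0001  0.0004] deg 0.1 j7 -2.3687511996888335 t 7.2167
[0.47688745 0.24380553 0.11843122]
```

View pics/w5.png

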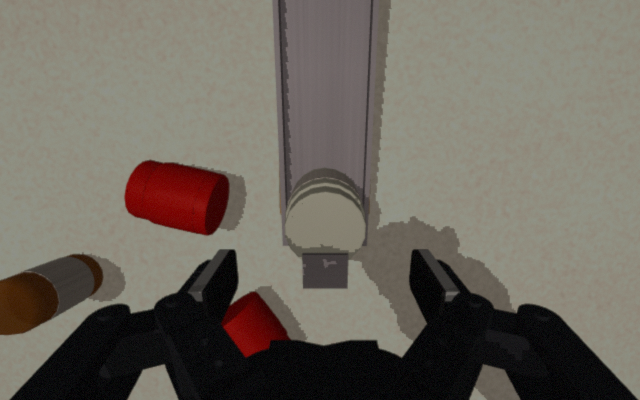

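```bash
python3 - <<'E'
from h import *
print(np.round(sensors.get_state()['joint_pos'],2))
E
```

```text
[-0.89  0.28  0.29  2.05  0.06  0.69 -2.37]
```

Call:
{"op": "servo_tool", "data": {
  "rows": [0,0,0.025,0,0,0,0,0,0,0.045,0,0,0,0,0,0,0.06,0,0,0,0]
}}

```text
time_s: 7.52
position: [0.4883, 0.2425, 0.0588]
orientation: [0.005, 0.994, -0.066, 0.088]
wrist_force: [0.1, 0.6, -0.9]
opening: 0.0855
finger_force: 0.0
```

```bash
python3 - <<'E'
from h import *
print(np.round(sensors.get_state()['joint_pos'],2)); plan(JAR+N*-.048,Rt=RT)
E
```

```text
[-0.86  0.39  0.27  2.08  0.03  0.55 -2.34]
shift [-0.0029  0.0017  0.0307] turn [-0.0004 -0.0009 -0.0003] deg 0.2 j7 -2.337857803044344 t 7.5167
```

Call:
{"op": "servo_tool", "data": {
  "rows": [-0.002,0.001,0.02,0,0,0,0,-0.002,0.001,0.03,0,0,0,0,-0.002,0.001,0.03,0,0,0,0,-0.002,0.001,0.03,0,0,0,0]
}}

```text
time_s: 7.85
position: [0.49, 0.2411, 0.0289]
orientation: [0.006, 0.994, -0.066, 0.088]
wrist_force: [-0.3, -0.1, 0.4]
opening: 0.0853
finger_force: 0.0
```

Call:
{"op": "servo_tool", "data": {
  "rows": [0,0,0,0,0,0,0.2,0,0,0,0,0,0,0.3,0,0,0,0,0,0,0.5,0,0,0,0,0,0,0.6,0,0,0,0,0,0,0.6,0,0,0,0,0,0,0.6],
  "squeeze": 35
}}

```text
time_s: 8.35
position: [0.4894, 0.2417, 0.0295]
orientation: [0.005, 0.994, -0.065, 0.088]
wrist_force: [-1.0, -1.6, 5.8]
opening: 0.0573
finger_force: 36.2
```

```bash
python3 - <<'E'
from h import *
s=sensors.get_state(); print(s['position'],s['wrist_force'],s['opening']); plan(JAR+N*-.048,Rt=RT); plan(JAR+N*-.048+.028*SL,Rt=RT)
E
```

```text
[0.48940853 0.2417144  0.02949183] [-1.01404066 -1.60020784  5.77691455] 0.05734316462335487
shift [0.001  0.001  0.0017] turn [-0.0003 -0.0006  0.0005] deg 0.2 j7 -2.327594981176203 t 8.35
shift [0.029  0.001  0.0017] turn [-0.0003 -0.0006  0.0005] deg 0.2 j7 -2.327594981176203 t 8.35
```

Call:
{"op": "servo_tool", "data": {
  "rows": [0.007,0,0,0,0,0,0.6,0.014,0,0,0,0,0,0.6,0.021,0,0,0,0,0,0.6,0.028,0,-0.001,0,0,0,0.6,0.034,0,-0.001,0,0,0,0.6,0.034,0,-0.001,0,0,0,0.6]
}}

```text
time_s: 8.85
position: [0.5234, 0.237, 0.0359]
orientation: [0.006, 0.994, -0.065, 0.088]
wrist_force: [0.7, -0.2, -2.8]
opening: 0.0573
finger_force: 38.0
```

```bash
python3 - <<'E'
from h import *
s=sensors.get_state(); print(s['position'],s['wrist_force'],s['opening'])
d=s['position']-(JAR+N*-.048); print(d@SL,d@N,d@LAT)
f=grab('side'); save(f,'s2',(180,100,340,220),4)
E
```

```text
[0.52344636 0.23697453 0.03591117] [ 0.71627119 -0.19671199 -2.76010901] 0.05733603433606132
0.033940979352730216 0.00201882441555686 0.000757912385347879
```

View pics/s2.png

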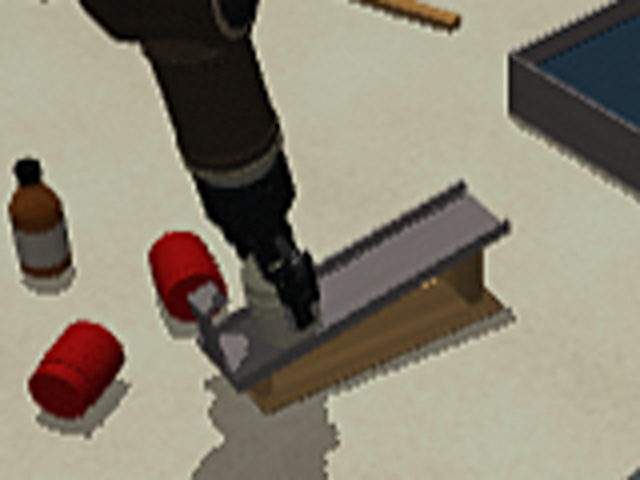

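The jar is 34 mm up the slope, clear of the catch and still in the channel. Lifting it out.

Call:
{"op": "servo_tool", "data": {
  "rows": [0,0,-0.01,0,0,0,0.6,0,0,-0.03,0,0,0,0.6,0,0,-0.055,0,0,0,0.6,0,0,-0.08,0,0,0,0.6,0,0,-0.11,0,0,0,0.6,0,0,-0.14,0,0,0,0.6,0,0,-0.16,0,0,0,0.6,0,0,-0.16,0,0,0,0.6]
}}

```text
time_s: 9.57
position: [0.4952, 0.2421, 0.1974]
orientation: [0.004, 0.994, -0.065, 0.089]
wrist_force: [-0.1, 1.2, -3.0]
opening: 0.0573
finger_force: 38.6
```

```bash
python3 - <<'E'
from h import *
s=sensors.get_state(); print(s['position'],s['wrist_force'],s['opening'],s['finger_force'])
plan([.632,-.173,.17],82.4)
E
```

```text
[0.49517265 0.24210422 0.19740725] [-0.07660208  1.22174757 -2.99236752] 0.05727714415138374 38.57511878013611
shift [0.182  0.3939 0.059 ] turn [-0.0015 -0.0571  0.0006] deg 10.3 j7 -2.339342911769422 t 9.5667
```

Call:
{"op": "servo_tool", "data": {
  "rows": [0.005,0.012,0.002,0,-0.005,0,0.6,0.015,0.034,0.005,0,-0.01,0,0.6,0.027,0.06,0.009,0,-0.016,0,0.6,0.04,0.088,0.013,0,-0.022,0,0.6,0.053,0.116,0.017,0,-0.028,0,0.6,0.066,0.144,0.022,0,-0.034,0,0.6,0.079,0.172,0.026,0,-0.04,0,0.6,0.092,0.2,0.03,0,-0.046,0,0.6,0.105,0.228,0.034,0,-0.052,0,0.6,0.118,0.256,0.038,-0.0015,-0.0571,0,0.6]
}}

```text
time_s: 10.4
position: [0.5819, -0.0309, 0.1749]
orientation: [0.003, 0.998, -0.066, -0.004]
wrist_force: [1.2, -0.8, -3.1]
opening: 0.0575
finger_force: 38.4
```

```bash
python3 - <<'E'
from h import *
plan([.632,-.173,.14],82.4)
E
```

```text
shift [0.0685 0.1341 0.0352] turn [0.0018 0.0022 0.0003] deg 0.5 j7 -1.5811238297784802 t 10.4
```

Call:
{"op": "servo_tool", "data": {
  "rows": [0.012,0.025,0.003,0.0018,0.0022,0,0.6,0.025,0.05,0.008,0.0018,0.0022,0,0.6,0.038,0.074,0.013,0.0018,0.0022,0,0.6,0.05,0.098,0.02,0.0018,0.0022,0,0.6,0.06,0.12,0.027,0.0018,0.0022,0,0.6,0.0675,0.1325,0.035,0.0018,0.0022,0,0.6,0.0675,0.1325,0.035,0.0018,0.0022,0,0.6,0.0675,0.1325,0.035,0.0018,0.0022,0,0.6]
}}

```text
time_s: 11.07
position: [0.6309, -0.1696, 0.1397]
orientation: [-0.0, 0.998, -0.066, -0.0]
wrist_force: [-0.7, -0.9, -3.0]
opening: 0.0574
finger_force: 38.5
```

```bash
python3 - <<'E'
from h import *
s=sensors.get_state(); print(s['position'],s['wrist_force'])
plan([.632,-.173,.09],82.4)
f=grab('side'); save(f,'s3',(290,170,420,270),4)
c=cloud(f)
g=grab('scene')
# jar bottom / side extents from colour+position
for q in (f,g):
    c=cloud(q).reshape(-1,3); m=(np.hypot(c[:,0]-.632,c[:,1]+.173)<.035)&(c[:,2]>.105)&(c[:,2]<.2); p=c[m]; col=q['img'].reshape(-1,3)[m].astype(int); w=p[col.min(1)>70]; print(len(w), np.sort(w[:,2])[:5].round(4),w.min(0).round(4),w.max(0).round(4))
E
```

```text
[ 0.63092844 -0.16961153  0.13965411] [-0.67217836 -0.87634169 -3.02467919]
shift [0.0015 0.0032 0.0497] turn [-0.0001  0.0001 -0.    ] deg 0.0 j7 -1.3168681389497288 t 11.0667
53 [0.1495 0.1507 0.1507 0.1508 0.1509] [ 0.5988 -0.1989  0.1495] [ 0.639  -0.155   0.1994]
22 [0.1498 0.154  0.1628 0.1637 0.1645] [ 0.6342 -0.1736  0.1498] [ 0.6605 -0.1388  0.199 ]
```

View pics/s3.png

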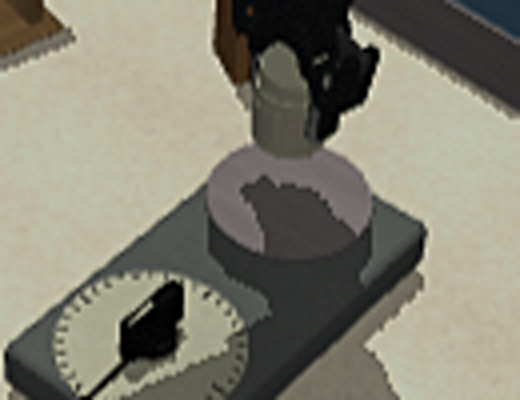

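The jar is held upright over the pan, with its bottom at z≈0.150, and the pointer is at the zero mark. Lowering.

Call:
{"op": "servo_tool", "data": {
  "rows": [0.001,0.003,0.012,0,0,0,0.6,0.001,0.003,0.026,0,0,0,0.6,0.001,0.003,0.04,0,0,0,0.6,0.001,0.003,0.05,0,0,0,0.6,0.001,0.003,0.055,0,0,0,0.6,0.001,0.003,0.058,0,0,0,0.6,0.001,0.003,0.058,0,0,0,0.6]
}}

```text
time_s: 11.75
position: [0.6326, -0.1721, 0.0828]
orientation: [-0.0, 0.998, -0.065, 0.001]
wrist_force: [0.1, -0.6, -3.1]
opening: 0.0569
finger_force: 38.5
```

Call:
{"op": "servo_tool", "data": {
  "rows": [0,0,0.001,0,0,0,0.6,0,0,0.002,0,0,0,0.6,0,0,0.003,0,0,0,0.6,0,0,0.003,0,0,0,0.6,0,0,0.003,0,0,0,0.6]
}}

```text
time_s: 12.17
position: [0.6328, -0.1725, 0.0806]
orientation: [-0.0, 0.998, -0.066, 0.001]
wrist_force: [-1.1, -0.7, -3.2]
opening: 0.0573
finger_force: 38.5
```

Call:
{"op": "servo_tool", "data": {
  "rows": [0,0,0.001,0,0,0,0.6,0,0,0.002,0,0,0,0.6,0,0,0.003,0,0,0,0.6,0,0,0.003,0,0,0,0.6,0,0,0.003,0,0,0,0.6]
}}

```text
time_s: 12.58
position: [0.6327, -0.1725, 0.0773]
orientation: [-0.0, 0.998, -0.066, 0.001]
wrist_force: [-1.0, -0.3, -2.7]
opening: 0.0572
finger_force: 38.5
```

Call:
{"op": "servo_tool", "data": {
  "rows": [0,0,0.001,0,0,0,0.6,0,0,0.002,0,0,0,0.6,0,0,0.002,0,0,0,0.6,0,0,0.002,0,0,0,0.6]
}}

```text
time_s: 12.92
position: [0.6328, -0.1725, 0.0754]
orientation: [-0.0, 0.998, -0.066, 0.001]
wrist_force: [-0.5, 0.3, -1.5]
opening: 0.0572
finger_force: 38.5
```

Call:
{"op": "servo_tool", "data": {
  "rows": [0,0,0.001,0,0,0,0.6,0,0,0.002,0,0,0,0.6,0,0,0.0025,0,0,0,0.6,0,0,0.0025,0,0,0,0.6,0,0,0.0025,0,0,0,0.6]
}}

```text
time_s: 13.33
position: [0.6328, -0.1725, 0.0729]
orientation: [-0.0, 0.998, -0.066, 0.001]
wrist_force: [-0.4, 0.4, -0.1]
opening: 0.0573
finger_force: 38.7
```

Call:
{"op": "servo_tool", "data": {
  "rows": [0,0,0,0,0,0,0.5,0,0,0,0,0,0,0.4,0,0,0,0,0,0,0.3,0,0,0,0,0,0,0,0,0,0,0,0,0,0,0,0,0,0,0,0,0,0,0,0,0,0,0,0,0]
}}

```text
invalid input
```

Call:
{"op": "servo_tool", "data": {
  "rows": [0,0,-0.02,0,0,0,0,0,0,-0.05,0,0,0,0,0,0,-0.08,0,0,0,0,0,0,-0.12,0,0,0,0,0,0,-0.15,0,0,0,0,0,0,-0.15,0,0,0,0,0,0,-0.15,0,0,0,0]
}}

```text
time_s: 13.92
position: [0.6336, -0.173, 0.2254]
orientation: [0.0, 0.998, -0.066, 0.004]
wrist_force: [0.8, -0.5, -0.2]
opening: 0.0854
finger_force: 0.0
```

```bash
python3 - <<'E'
from h import *
f=grab('wrist'); save(f,'w6')
c=cloud(f).reshape(-1,3); m=(np.hypot(c[:,0]-.632,c[:,1]+.173)<.05)&(c[:,2]>.14)&(c[:,2]<.17); p=c[m]
print(len(p),(p.min(0)+p.max(0))/2,np.median(p[:,2]),p[:,2].std(),sensors.get_state()['position'])
E
```

```text
2987 [ 0.63262268 -0.17214341  0.14812382] 0.1538374847672457 0.0017700465154227782 [ 0.63261749 -0.17245711  0.22338897]
```

View pics/w6.png

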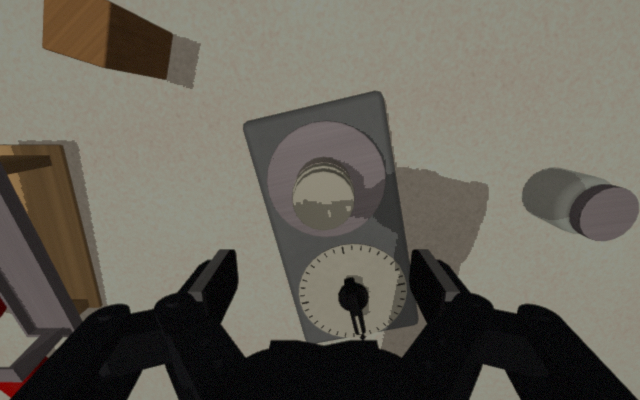

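The release call was refused because its list had the wrong length, so the fingers opened during the retreat instead. The jar still came free and stands upright and centred, with its lid level at z≈0.154 and its axis at (0.633,-0.172). The pointer tip (362,333) is at the zero diamond (362,337), and the bystanders in this view, the carton and glass jar, are still standing.

```bash
python3 - <<'E'
from bench import env
print(env.hand_in())
E
```

```text
the job is handed in; nothing more can be done
None
```

The scale is zeroed and the white jar stands upright and released on the middle of the pan, with the pointer still at zero; I handed the job in at about 14 s, and the hand-in returned no verdict.

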